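Weigh two stones and plant the heavier one

TASK

Find out on the balance which of the two stones is the heavier: slide each stone, without lifting it, off its ledge onto the pan beside it, move clear and let the balance come to rest with one stone lying flat on each pan. Then set the heavier stone down gently (not dropped), flat on its base, in the empty half of the glass tank, leave the lighter one lying on its pan, and leave everything else on the table where it is.

Things in the scene. Friction and masses are not known exactly. Their poses are not given: they have to be found in the camera images.
- balance: Balance fixed to the table, base 100 (x) x 432 (y) mm. Origin: centre of its underside; along y lie ledge, pan, pan, ledge. Ledges (wood, flat): 110 (x) x 90 (y) mm, tops at z = 79 mm, y from 126 to 216 mm either side. A narrow post with a pointer scale, 131 mm high, stands between the pans. Pans stay level, one rises as the other sinks; where a stone lies on its pan does not matter.
- pan_left (a joint): Height of the left pan (the one at +y of the balance) above its level position, m: 0 level, -0.005 fully down (left side heavier), +0.005 fully up (right side heavier); the right pan moves by the opposite amount. Very light: a difference of a few grams drives it to the stop; empty it floats back to level slowly.
- pan_left_floor (a point): Centre of the left pan's floor (moves with it): y = +72, z = 72.5 mm in the balance's frame when level. The pan is 104 (x) x 100 (y) mm, with a rim 6 mm high, 3 mm thick on its x sides and inner side, none towards the ledge; a 4 mm gap parts it from the ledge, whose top lies 1.5 to 11.5 mm above the pan's floor as it rises and sinks.
- pan_right_floor (a point): Centre of the right pan's floor: the mirror image, at y = -72 mm.
- pebble: Smooth round grey stone, 52 mm across, 36 mm high, flat base 47 mm; upright sides from 6 to 23 mm height, rounded above. Origin: centre of its base; z up. Starts on one of the ledges, about 160 g; its weight varies from run to run by tens of per cent.
- rock: Six-sided angular grey stone, 46 to 53 mm across, 40 mm high, flat base; sides almost upright to 26 mm height, narrowing to 34 mm across near the top. Origin: centre of its base; z up, x through a corner (the flat faces lie at 30 degrees to x, every 60). Starts on the other ledge, about 160 g; either of the two stones can be the heavier one.
- tank: Low open glass tank fixed to the table, 140 (x) x 220 (y) x 60 mm high, walls 4 mm, floor lined with cork whose top is at z = 8 mm. Origin: centre of its underside. A small green succulent, about 50 mm across and up to about z = 52 mm, is fixed in its -y half, at y = -62 mm; the +y half is empty.
- tank_spot (a point): Middle of the empty half of the tank, on the cork: at y = +50 mm, z = 8 mm in the tank's frame, axes as the tank's.
- pot_a: Bystander: empty terracotta pot, 68 mm across, 60 mm high, origin under its centre.
- pot_b: Bystander: empty terracotta pot, 72 mm across, 65 mm high, origin under its centre.
- cactus: Bystander: small cactus in a terracotta pot, 76 mm across, 110 mm high, origin under its centre.
- jar: Bystander: closed glass jar, 80 mm across, 100 mm high, origin under its centre.
- sprayer: Bystander: clear spray bottle, 72 mm across, 213 mm high, origin under its centre.
- spoon: Bystander: white plastic spoon, 170 mm long, lying on the table.
- slate: Bystander: dark flat slate, 90 x 60 x 8 mm, lying on the table, origin under its centre.

How it is judged (in metres and radians):
On the way:
1. one stone lies flat on each pan, clear of the ledges and untouched, and the balance is at rest (linear speed of each of pebble, rock below 0.01 m/s and contact force between each of the arm, the fingers and pebble below 0.05 N and contact force between each of the arm, the fingers and rock below 0.05 N and velocity of joint pan_left between -0.004 and 0.004 m/s and ((horizontal distance between pebble and pan_left_floor below 0.034 m and z of pebble in the frame of pan_left_floor between -0.004 and 0.006 m and angle between each of pebble, rock's own z axis and vertical below 0.15 rad and horizontal distance between rock and pan_right_floor below 0.034 m and z of rock in the frame of pan_right_floor between -0.004 and 0.006 m) or (horizontal distance between pebble and pan_right_floor below 0.034 m and z of pebble in the frame of pan_right_floor between -0.004 and 0.006 m and angle between each of pebble, rock's own z axis and vertical below 0.15 rad and horizontal distance between rock and pan_left_floor below 0.034 m and z of rock in the frame of pan_left_floor between -0.004 and 0.006 m))), for 0.3 s.
At the end, for the whole second after the job is handed in: The heavier stone (either, if within 3 % of equal) stands untouched on its base (tilt under 0.2 rad) in the tank's empty half, centre within 55 mm of its middle; the lighter one lies flat and untouched on its pan (centre within 34 mm of the pan's, tilt under 0.15 rad); both at rest (linear speed of each of pebble, rock below 0.01 m/s and contact force between each of the arm, the fingers and pebble below 0.05 N and contact force between each of the arm, the fingers and rock below 0.05 N and ((horizontal distance between pebble and tank_spot below 0.055 m and z of pebble in the frame of tank_spot below 0.008 m and angle between pebble's own z axis and vertical below 0.2 rad and ((horizontal distance between rock and pan_left_floor below 0.034 m and z of rock in the frame of pan_left_floor between -0.004 and 0.006 m and angle between rock's own z axis and vertical below 0.15 rad) or (horizontal distance between rock and pan_right_floor below 0.034 m and z of rock in the frame of pan_right_floor between -0.004 and 0.006 m and angle between rock's own z axis and vertical below 0.15 rad)) and contact force between pebble and tank above 1.52251 N) or (horizontal distance between rock and tank_spot below 0.055 m and z of rock in the frame of tank_spot below 0.008 m and angle between rock's own z axis and vertical below 0.2 rad and ((horizontal distance between pebble and pan_left_floor below 0.034 m and z of pebble in the frame of pan_left_floor between -0.004 and 0.006 m and angle between pebble's own z axis and vertical below 0.15 rad) or (horizontal distance between pebble and pan_right_floor below 0.034 m and z of pebble in the frame of pan_right_floor between -0.004 and 0.006 m and angle between pebble's own z axis and vertical below 0.15 rad)) and contact force between pebble and balance between 0.3 and 1.61669 N))).
It fails at once if a stone is lifted off a ledge (more than 12 mm above it) instead of being slid ((y of pebble in the frame of balance above 0.13 m and x of pebble in the frame of balance between -0.055 and 0.055 m and z of pebble in the frame of balance between 0.091 and 0.115 m) or (y of pebble in the frame of balance below -0.13 m and x of pebble in the frame of balance between -0.055 and 0.055 m and z of pebble in the frame of balance between 0.091 and 0.115 m) or (y of rock in the frame of balance above 0.13 m and x of rock in the frame of balance between -0.055 and 0.055 m and z of rock in the frame of balance between 0.091 and 0.115 m) or (y of rock in the frame of balance below -0.13 m and x of rock in the frame of balance between -0.055 and 0.055 m and z of rock in the frame of balance between 0.091 and 0.115 m)).
It fails at once if a stone is dropped into the tank (falls faster than 0.7 m/s) ((horizontal distance between pebble and tank below 0.12 m and contact force between each of the fingers, the arm and pebble below 0.1 N and linear speed of pebble above 0.7 m/s) or (horizontal distance between rock and tank below 0.12 m and contact force between each of the fingers, the arm and rock below 0.1 N and linear speed of rock above 0.7 m/s)).
It fails at once if a bystander is moved by more than 30 mm (distance of any of pot_a, pot_b, cactus, jar, sprayer, spoon, slate from where it was at the start of the episode above 0.03 m).
It also fails if it takes over 69 s, if anything falls off the work surface, if the arm or the gripper's body presses on something with over 40 N, if the wrist force passes 120 N, or if a joint passes its speed limit or range.

ROBOT

A 6-joint arm with a two-finger parallel gripper is mounted at the origin on the work surface. World frame = base frame: x ahead of the robot, y to its left, z up, the work surface at z = 0. Lengths are in mm, angles in degrees, forces in N, time in s.
With the tool pointing down it reaches from about 325 to 850 mm from the base axis. Payload 15.5 kg.
Tool frame: the origin (TCP) lies at the very end of the fingers, on their centre line; the grasp point (between the pads) lies 19 mm behind it (robot.pinch_z is the z of the grasp point in the tool frame, in mm); z points along the fingers, y is the line along which they close (so a half turn about z gives the same grasp; the last joint's range is limited). The gripper opens to 91 mm and grips with 3 to 60 N. Pads are 32 mm wide; open, the fingers measure 118 mm over their backs; the gripper's body (76 mm by 178 mm) begins 60 mm behind the grasp point.
Start: joints at [-76.69, 28.281, 77.091, -0, 74.628, -5.472], TCP at [201.227, -591.721, 193.715] pointing down, gripper open.
Joint ranges: [-166.48, 166.48], [-47.26, 123.95], [12.59, 153.08], [-70.14, 250.14], [6.76, 159.57], [-176.63, 176.63]. Speed limits (degrees/s): [108.29, 108.29, 147.25, 172.46, 172.46, 172.46].

INTERFACE

Orientations are given as a 3x3 rotation matrix whose columns are the frame's x, y, z axes.
In Python, from plant import robot gives the robot as it stands.
- The arm moves only by the tool carry_out, never from a script. Its argument "targets" is a list that holds one entry, the list of rows, each a list of 7 numbers: the shift along the tool's x, y, z in units of 50 mm (1.0 is 50 mm), then the turn, a rotation vector about the tool's x, y, z in units of 10 degrees (1.0 is 10 degrees), then the opening, from 0 (shut) to 1 (fully open). In form: [[[x, y, z, wx, wy, wz, jaw], ...]]. A call has 1 to 10 rows; each row is the pose to reach, as a shift and turn from the pose commanded when the call began, along the tool's axes at that moment; what a row does not reach only later rows make up. A row lasts 1/8 s, in which the tool goes at most 62.5 mm and 10.7 degrees, less where a joint would pass 70% of its speed; a pose out of reach is approached as far as the arm can. A call with a gripper value outside its range is refused whole. The fingers move at their own pace and stop on an object; the grip force is fixed at half the most. Time passes only in rows, so rows that repeat a pose let the fingers close. It gives the time, the measured TCP pose, the force, the opening and the grip force at its end, in the units of the state.
- robot.get_state(): the state, without advancing time (a new reading comes with each control period).
- robot.snapshot(name): name is "scene" or "side" or "wrist"; returns a dict with "color" (384x512x3 uint8, red, green, blue), "camera_matrix" (3x3 intrinsics, pixels), "extrinsics" (4x4, takes a point from world to camera coordinates). Camera axes: x right, y down, z forward; pixel columns grow to the right and rows downward; lengths in mm; the calibration is good to about 2 mm. A picture is of the moment at which its call begins. There is no depth.
- robot.job_done(): hands the job in; it is judged then, once.
Trained networks look in a picture, given as the dict that the camera call returned (one of the last four; its "shot" number tells which), for a name from the list of things; names that differ only in an ending like _2 or _b are one class to them, and where a whole thing is asked for, a point or a joint stands for the part that bears it (a point fixed in the world has none). Each returns a list of dicts, best first, with "p" (0 to 1); they miss things now and then, are a little off and sometimes report something else, mostly with a low value. They report only what shows in the picture. A call takes as long as a camera call.
- robot.silhouettes(thing, picture): "pixels" (384x512 bool, what is visible of it) and "pixel" ([row, column] in pixels, amid what is visible of it).
The state is a dict: "clock": time; "joints": joint angles; "joint_velocities": joint speeds; "joint_torque": joint torques, N m; "tcp_pos": TCP position; "orientation": TCP orientation; "contact_force": force on the tool from outside, world axes, zero at the start; "ft_torque": the same for the moment, N m; "gripper_width": opening from 0.0 (shut) to 1.0 (fully open); "gripper_force": force on a finger pad.
Only numpy, scipy, OpenCV 4.12 (cv2) and the standard library are available. Lean on these libraries where they do the work, as an engineer would, in place of code of your own. Each camera call takes 0.05 s, during which the arm holds its last target. There are 200 camera calls.

## Working session

There is one attempt and no reset: what is moved stays moved. The work goes in short steps, Python scripts to look and compute and a tool call to move; the robot and the scene stay as the last step left them, time stands still between calls to the robot, and variables do not carry over. Pictures are saved under pics/ and viewed, at most 10 in all, crops included, and the job is handed in when it is done.

Besides the shell and the picture viewer there is one more tool, called after "Call:" in YAML: its name, and indented under it one key for each argument. carry_out: Moves the arm, as the interface text tells. Its arguments: {"type":"object","properties":{"targets":{"type":"array"}},"required":["targets"]}

```bash
mkdir -p pics; cat > h.py <<'E'
import numpy as np, cv2
from plant import robot
def ray(s,px,z):
    K=np.array(s["camera_matrix"]);E=np.array(s["extrinsics"]);R=E[:3,:3];t=E[:3,3]
    c=-R.T@t; d=R.T@np.linalg.inv(K)@np.array([px[1],px[0],1.])
    return c+d*(z-c[2])/d[2]
def save(s,n): cv2.imwrite("pics/"+n,s["color"][:,:,::-1])
E
python3 - <<'E'
from h import *
st=robot.get_state();print(st["clock"],np.round(st["orientation"],3).tolist())
ims=[]
for cam in("scene","side"):
    s=robot.snapshot(cam);ims.append(s["color"])
    E=np.array(s["extrinsics"]);print(cam,np.round(-E[:3,:3].T@E[:3,3]))
    for n,z in(("balance",40),("pebble",95),("rock",97),("tank",30),("jar",50),("cactus",50),("sprayer",100),("pot_a",30),("slate",8),("spoon",5)):
        for r in robot.silhouettes(n,s)[:3]:
            if r["p"]<.3: continue
            m=np.argwhere(r["pixels"]);print(n,round(r["p"],2),r["pixel"],m.min(0),m.max(0),np.round(ray(s,m.mean(0),z)))
    save(s,cam+"1.png")
E
```

```text
0.0 [[0.947, 0.322, -0.0], [0.322, -0.947, 0.001], [0.0, -0.001, -1.0]]
scene [1234. -160.  963.]
balance 0.57 [208.8, 284.9] [179 204] [236 370] [610.  55.  40.]
balance 0.34 [150.2, 186.7] [145 159] [158 210] [ 342. -185.   40.]
pebble 0.58 [192.0, 344.1] [182 338] [201 357] [626. 219.  95.]
rock 0.59 [197.6, 221.8] [187 215] [206 231] [ 579. -107.   97.]
rock 0.32 [210.1, 283.4] [179 205] [236 370] [648.  42.  97.]
tank 0.93 [165.1, 258.7] [135 218] [187 301] [425.  25.  30.]
tank 0.51 [252.9, 359.3] [232 343] [276 380] [779. 215.  30.]
jar 0.87 [254.4, 360.1] [231 343] [276 380] [788. 208.  50.]
cactus 0.97 [272.2, 275.0] [256 257] [290 287] [794. -24.  50.]
cactus 0.68 [149.9, 195.7] [146 160] [159 211] [ 354. -177.   50.]
sprayer 0.65 [273.7, 191.0] [230 171] [301 212] [ 776. -210.  100.]
pot_a 0.7 [148.4, 364.7] [136 358] [162 380] [432. 367.  30.]
pot_a 0.65 [175.9, 123.5] [163 115] [192 139] [ 402. -365.   30.]
slate 0.9 [141.4, 337.0] [131 325] [152 353] [366. 298.   8.]
spoon 0.87 [151.7, 196.0] [146 160] [159 211] [ 310. -181.    5.]
side [192. 731. 602.]
balance 0.6 [212.9, 210.5] [156 146] [267 276] [607. 108.  40.]
rock 0.52 [161.6, 256.5] [153 248] [170 264] [573. -97.  97.]
tank 0.64 [221.9, 283.4] [182 243] [259 323] [429.  39.  30.]
jar 0.66 [212.5, 131.4] [188 112] [235 147] [786. 212.  50.]
cactus 0.84 [170.8, 180.8] [153 169] [188 193] [786. -15.  50.]
sprayer 0.83 [133.3, 216.6] [101 205] [164 229] [ 777. -211.  100.]
sprayer 0.64 [313.4, 266.6] [298 242] [326 287] [334. 372. 100.]
pot_a 0.95 [156.0, 330.2] [143 321] [167 342] [ 416. -374.   30.]
pot_a 0.93 [306.1, 214.9] [289 198] [333 233] [442. 359.  30.]
slate 0.98 [311.9, 265.7] [298 242] [326 287] [360. 306.   8.]
spoon 0.72 [223.9, 283.5] [182 243] [258 323] [440.   8.   5.]
spoon 0.4 [182.0, 238.7] [168 210] [194 259] [ 638. -109.    5.]
```

```bash
python3 - <<'E'
import cv2,numpy as np
a=cv2.imread("pics/scene1.png")[120:310,110:390];b=cv2.imread("pics/side1.png")[90:340,110:350]
cv2.imwrite("pics/a.png",cv2.resize(a,None,fx=2.8,fy=2.8,interpolation=2))
cv2.imwrite("pics/b.png",cv2.resize(b,None,fx=2.4,fy=2.4,interpolation=2))
E
```

```text
(no output)
```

View pics/a.png

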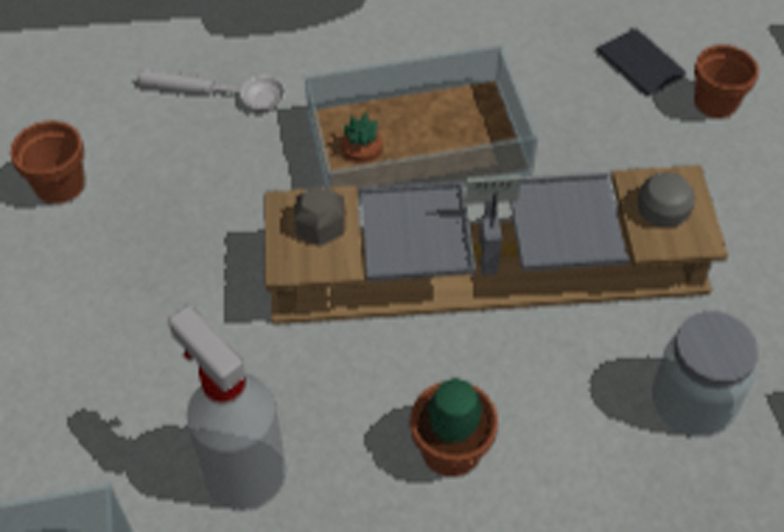

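View pics/b.png

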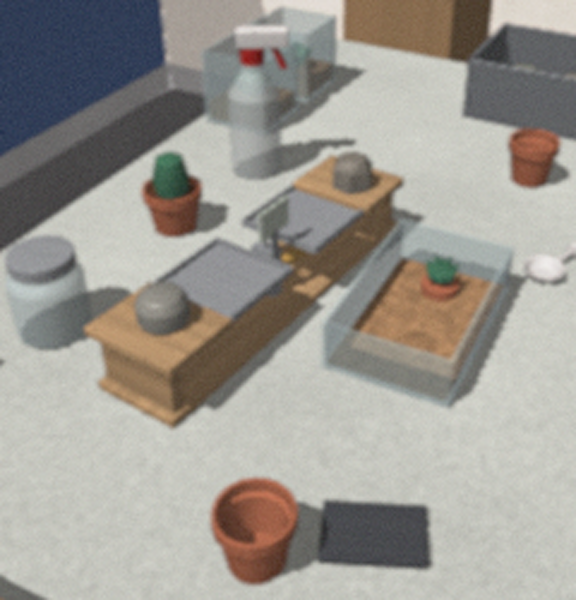

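```bash
python3 - <<'E'
from h import *
from scipy.optimize import least_squares
S={"a":robot.snapshot("scene"),"b":robot.snapshot("side")}
def px(im,p): return (p[1]/2.8+120,p[0]/2.8+110) if im=="a" else (p[1]/2.4+90,p[0]/2.4+110)
def fit(obs,z):
    W=[(ray(S[im],px(im,p),z)[:2],np.array(l)) for im,p,l in obs]
    f=lambda q:np.concatenate([np.array([[np.cos(q[2]),-np.sin(q[2])],[np.sin(q[2]),np.cos(q[2])]])@l+q[:2]-w for w,l in W])
    r=least_squares(f,[550,50,0]);print(np.round(r.x[:2],1),np.degrees(r.x[2]));print(np.round(r.fun.reshape(-1,2)).tolist())
# local (x,y): camera scene looks -x: image up = -x
fit([("a",(265,190),(-55,-216)),("a",(357,186),(-55,-126)),("a",(363,282),(55,-126)),("a",(266,284),(55,-216)),
("a",(612,171),(-55,126)),("a",(705,167),(-55,216)),("a",(725,257),(55,216)),("a",(632,264),(55,126)),
("b",(88,327),(55,216)),("b",(178,373),(-55,216)),("b",(403,182),(-55,-216)),("b",(332,158),(55,-216))],79)
fit([("a",(306,78),(-70,-110)),("a",(500,48),(-70,110)),("a",(536,140),(70,110)),("a",(328,185),(70,-110)),
("b",(400,222),(70,-110)),("b",(512,250),(-70,-110)),("b",(326,323),(70,110)),("b",(455,355),(-70,110))],60)
for k,s in S.items():
  for n,h in(("pebble",79+18),("rock",79+19)):
    for r in robot.silhouettes(n,s)[:1]:
        m=np.argwhere(r["pixels"]);print(k,n,r["p"],m.min(0),m.max(0),np.round(ray(s,(m.min(0)+m.max(0))/2,h)))
E
```

```text
[605.1  58.3] -7.17012923621973
[[-3.0, 2.0], [-4.0, 2.0], [-6.0, 3.0], [-2.0, 1.0], [-3.0, 3.0], [-5.0, 0.0], [-2.0, 7.0], [-4.0, 5.0], [8.0, 2.0], [12.0, 1.0], [4.0, -14.0], [7.0, -12.0]]
[432.   22.7] 2.034897249800204
[[-2.0, -2.0], [-6.0, 3.0], [-3.0, 4.0], [-11.0, 4.0], [9.0, -9.0], [5.0, -10.0], [8.0, 1.0], [0.0, 9.0]]
a pebble 0.86 [182 338] [201 357] [627. 218.  97.]
b pebble 0.8 [206 165] [229 188] [623. 224.  97.]
b rock 0.55 [153 248] [170 264] [574. -98.  98.]
```

Call:
carry_out:
  targets:
    - [[10.2,-6.85,-0.8,0,0,-6.4,1],[10.2,-6.85,-0.8,0,0,-6.4,1],[10.2,-6.85,-0.8,0,0,-6.4,1],[10.2,-6.85,-0.8,0,0,-6.4,1],[10.2,-6.85,-0.8,0,0,-6.4,1],[10.2,-6.85,-0.8,0,0,-6.4,1],[10.2,-6.85,-0.8,0,0,-6.4,1],[10.2,-6.85,-0.8,0,0,-6.4,1],[10.2,-6.85,-0.8,0,0,-6.4,1],[10.2,-6.85,-0.8,0,0,-6.4,1]]

```text
clock: 2.65
tcp_pos: [575.0, -101.1, 234.0]
orientation: [[0.125, 0.992, 0.0], [0.992, -0.125, -0.0], [-0.0, 0.0, -1.0]]
contact_force: [-0.2, -0.4, 0.2]
gripper_width: 0.997
gripper_force: 0.0
```

```bash
cat >> h.py <<'E'
def cmd(target,yaw=None):
    "shift/turn (tool units) from the measured pose to target (world mm); yaw = world angle of tool y"
    st=robot.get_state();R=np.array(st["orientation"]);d=R.T@(np.array(target)-st["tcp_pos"])/50
    cur=np.degrees(np.arctan2(R[1,1],R[0,1]));w=0 if yaw is None else -((yaw-cur+90)%180-90)/10
    print("cmd",np.round(d,2),"wz",round(w,2))
E
python3 - <<'E'
from h import *
s=robot.snapshot("wrist");E=np.array(s["extrinsics"]);print(np.round(-E[:3,:3].T@E[:3,3]))
for n,z in(("rock",98),("balance",79)):
    for r in robot.silhouettes(n,s)[:2]:
        m=np.argwhere(r["pixels"]);print(n,r["p"],m.min(0),m.max(0),np.round(ray(s,(m.min(0)+m.max(0))/2,z)))
cv2.imwrite("pics/w1.png",cv2.resize(s["color"][:,:,::-1],None,fx=1.5,fy=1.5))
E
```

```text
[585. -35. 427.]
rock 0.89 [156 232] [202 280] [ 577. -104.   98.]
balance 0.7 [  0 215] [221 317] [596. -35.  79.]
```

View pics/w1.png

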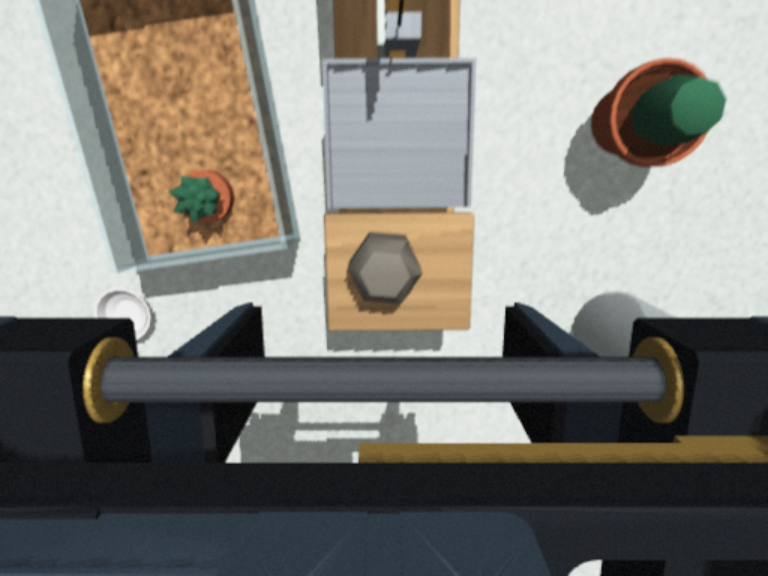

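```bash
python3 - <<'E'
from h import *
from scipy.optimize import least_squares
s=robot.snapshot("wrist")
def fit(obs):
    W=[(ray(s,(p[1]/1.5,p[0]/1.5),z)[:2],np.array(l)) for p,l,z in obs]
    f=lambda q:np.concatenate([np.array([[np.cos(q[2]),-np.sin(q[2])],[np.sin(q[2]),np.cos(q[2])]])@l+q[:2]-w for w,l in W])
    r=least_squares(f,[600,50,0]);q=r.x;print(np.round(q[:2],1),np.degrees(q[2]),np.round(r.fun.reshape(-1,2)).tolist());return lambda l:np.round(np.array([[np.cos(q[2]),-np.sin(q[2])],[np.sin(q[2]),np.cos(q[2])]])@np.array(l)+q[:2],1)
B=fit([((327,212),(-55,-126),79),((473,213),(55,-126),79),((471,329),(55,-216),79),((328,330),(-55,-216),79),((324,60),(-52,-22),78.5),((474,59),(52,-22),78.5)])
print("pans L,R",B((0,72)),B((0,-72)))
print("tank corner",ray(s,(240/1.5,299/1.5),60),ray(s,(0,234/1.5),60),ray(s,(268/1.5,120/1.5),60))
m=robot.silhouettes("rock",s)[0]["pixels"].astype(np.uint8)
c=max(cv2.findContours(m,0,1)[0],key=cv2.contourArea)[:,0]
P=np.array([ray(s,(v,u),100)[:2] for u,v in c]);print("c",(P.min(0)+P.max(0))/2)
for a in range(-90,90,10):
    n=np.array([np.cos(np.radians(a)),np.sin(np.radians(a))]);q=P@n
    print(a,round(np.ptp(q),1),round((q.max()+q.min())/2,1),end=" | ")
E
```

```text
[606.7  57.3] -6.5814034476610965 [[-2.0, -1.0], [2.0, 0.0], [-0.0, -1.0], [0.0, -1.0], [-1.0, 1.0], [2.0, 1.0]]
pans L,R [615.  128.8] [598.5 -14.2]
tank corner [512.71586911 -80.91252837  60.        ] [495.40503677  90.22215463  60.        ] [368.75694832 -85.64239696  60.        ]
c [ 576.37391953 -103.11231508]
-90 54.5 103.1 | -80 55.7 201.8 | -70 55.6 294.1 | -60 54.4 377.6 | -50 51.8 449.6 | -40 49.4 507.7 | -30 50.4 551.2 | -20 51.5 577.3 | -10 51.1 585.8 | 0 50.4 576.4 | 10 48.8 549.4 | 20 47.7 506.2 | 30 51.0 447.3 | 40 53.3 375.0 | 50 54.3 291.4 | 60 53.7 198.9 | 70 52.1 100.1 | 80 52.4 -1.4 |
```

Call:
carry_out:
  targets:
    - [[-0.03,0.03,1,0,0,-2.7,1],[-0.03,0.03,1.4,0,0,-2.7,1],[-0.03,0.03,1.6,0,0,-2.7,1],[-0.03,0.03,2.4,0,0,-2.7,1],[-0.03,0.03,2.98,0,0,-2.7,1],[-0.03,0.03,2.98,0,0,-2.7,1],[-0.03,0.03,2.98,0,0,-2.7,0.6],[-0.03,0.03,2.98,0,0,-2.7,0.4],[-0.03,0.03,2.98,0,0,-2.7,0.4],[-0.03,0.03,2.98,0,0,-2.7,0.4]]

```text
clock: 4.15
tcp_pos: [575.3, -104.9, 85.1]
orientation: [[-0.339, 0.941, 0.001], [0.941, 0.339, -0.0], [-0.0, 0.001, -1.0]]
contact_force: [-0.5, 1.0, -0.2]
gripper_width: 0.592
gripper_force: 0.0
```

Call:
carry_out:
  targets:
    - [[0,0,0,0,0,0,0.3],[0,0,0,0,0,0,0.3],[0,0,0,0,0,0,0.3],[0,0,0,0,0,0,0.3]]

```text
clock: 4.65
tcp_pos: [575.2, -104.9, 85.0]
orientation: [[-0.339, 0.941, 0.0], [0.941, 0.339, -0.0], [-0.0, 0.0, -1.0]]
contact_force: [-1.2, 0.9, 4.6]
gripper_width: 0.454
gripper_force: 26.3
```

Call:
carry_out:
  targets:
    - [[0.3,0.2,0,0,0,0,0.3],[0.6,0.4,0,0,0,0,0.3],[0.9,0.6,0,0,0,0,0.3],[1.2,0.8,0,0,0,0,0.3],[1.53,1.02,0,0,0,0,0.3],[1.53,1.02,0,0,0,0,0.3],[1.53,1.02,0.1,0,0,0,0.3],[1.53,1.02,0.16,0,0,0,0.3],[1.53,1.02,0.2,0,0,0,0.3],[1.53,1.02,0.2,0,0,0,0.3]]

```text
clock: 5.9
tcp_pos: [597.1, -16.0, 74.5]
orientation: [[-0.338, 0.941, -0.0], [0.941, 0.338, 0.0], [0.0, -0.0, -1.0]]
contact_force: [-0.4, -0.7, -0.0]
gripper_width: 0.453
gripper_force: 25.5
```

```bash
python3 - <<'E'
from h import *
s=robot.snapshot("side");cv2.imwrite("pics/s2.png",cv2.resize(s["color"][90:290,110:350,::-1],None,fx=3,fy=3))
E
```

```text
(no output)
```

View pics/s2.png

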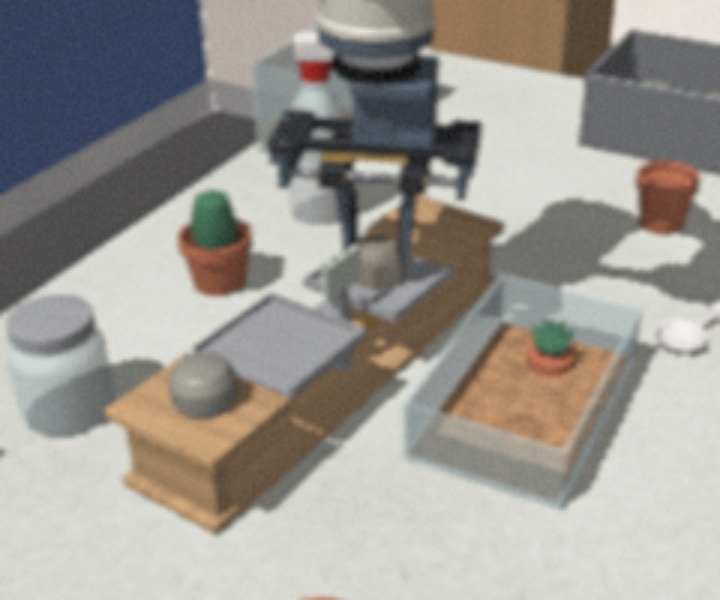

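Call:
carry_out:
  targets:
    - [[0,0,0.02,0,0,0,0.56],[0,0,0.02,0,0,0,0.56],[0,0,0.02,0,0,0,0.56],[0,0,-0.1,0,0,0,0.6],[0,0,-0.6,0,0,0,0.7],[0,0,-1.5,0,0,0,1],[0,0,-2.5,0,0,0,1],[0,0,-3,0,0,0,1]]

```text
clock: 6.95
tcp_pos: [598.1, -15.8, 228.1]
orientation: [[-0.338, 0.941, 0.004], [0.941, 0.338, -0.0], [-0.002, 0.003, -1.0]]
contact_force: [-0.6, 0.6, 0.7]
gripper_width: 0.986
gripper_force: 0.0
```

Call:
carry_out:
  targets:
    - [[4.27,2.09,0,0,0,2.66,1],[4.27,2.09,0,0,0,2.66,1],[4.27,2.09,0,0,0,2.66,1],[4.27,2.09,0,0,0,2.66,1],[4.27,2.09,0,0,0,2.66,1],[4.27,2.09,0,0,0,2.66,1]]

```text
clock: 7.7
tcp_pos: [623.1, 220.5, 224.9]
orientation: [[0.118, 0.993, -0.0], [0.993, -0.118, -0.0], [-0.0, -0.0, -1.0]]
contact_force: [0.5, -0.5, -0.3]
gripper_width: 1.002
gripper_force: 0.0
```

```bash
python3 - <<'E'
from h import *
s=robot.snapshot("wrist")
for r in robot.silhouettes("pebble",s)[:2]:
    m=np.argwhere(r["pixels"]);print(r["p"],m.min(0),m.max(0),ray(s,(m.min(0)+m.max(0))/2,97)); t=ray(s,(m.min(0)+m.max(0))/2,97)
    cmd([t[0],t[1],85])
s=robot.snapshot("scene")
for r in robot.silhouettes("rock",s)[:2]:
    m=np.argwhere(r["pixels"]);print(r["p"],m.min(0),m.max(0),ray(s,(m.min(0)+m.max(0))/2,87))
E
```

```text
0.68 [192 251] [210 266] [604.31138175 -17.52780786  87.        ]
```

```bash
python3 - <<'E'
from h import *
s=robot.snapshot("wrist");save(s,"w2.png")
for n in("pebble","rock"):
  for r in robot.silhouettes(n,s)[:3]:
    m=np.argwhere(r["pixels"]);print(n,r["p"],m.min(0),m.max(0),ray(s,(m.min(0)+m.max(0))/2,97))
E
```

```text
pebble 0.56 [151 229] [201 279] [623.44661162 222.08462984  97.        ]
pebble 0.53 [211 210] [294 303] [615.81345428 136.78750666  97.        ]
rock 0.25 [124 205] [307 308] [620.89980133 179.17400338  97.        ]
```

View pics/w2.png

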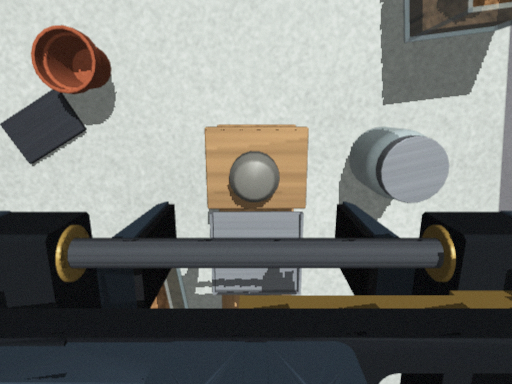

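Call:
carry_out:
  targets:
    - [[0.03,0.0,1,0,0,0,1],[0.03,0.0,2,0,0,0,1],[0.03,0.0,2.6,0,0,0,1],[0.03,0.0,2.86,0,0,0,0.8],[0.03,0.0,2.86,0,0,0,0.5],[0.03,0.0,2.86,0,0,0,0.3],[0.03,0.0,2.86,0,0,0,0.3],[0.03,0.0,2.86,0,0,0,0.3],[0.03,0.0,2.86,0,0,0,0.3],[0.03,0.0,2.86,0,0,0,0.3]]

```text
clock: 9.3
tcp_pos: [623.9, 222.2, 82.4]
orientation: [[0.119, 0.993, 0.001], [0.993, -0.119, 0.0], [0.0, 0.001, -1.0]]
contact_force: [-0.8, 0.1, 6.9]
gripper_width: 0.512
gripper_force: 27.5
```

Call:
carry_out:
  targets:
    - [[-0.35,0.01,0,0,0,0,0.3],[-0.7,0.02,0,0,0,0,0.3],[-1.1,0.03,0,0,0,0,0.3],[-1.5,0.04,0,0,0,0,0.3],[-1.87,0.05,0,0,0,0,0.3],[-1.87,0.05,0,0,0,0,0.3],[-1.87,0.05,0.03,0,0,0,0.3],[-1.87,0.05,0.04,0,0,0,0.3]]

```text
clock: 10.3
tcp_pos: [616.1, 128.3, 82.9]
orientation: [[0.119, 0.993, 0.004], [0.993, -0.119, -0.0], [0.0, 0.004, -1.0]]
contact_force: [-11.1, -6.2, 48.0]
gripper_width: 0.465
gripper_force: 37.2
```

```bash
python3 - <<'E'
from h import *
s=robot.snapshot("scene")
cv2.imwrite("pics/s3.png",cv2.resize(s["color"][100:260,170:400,::-1],None,fx=3,fy=3))
E
```

```text
(no output)
```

View pics/s3.png

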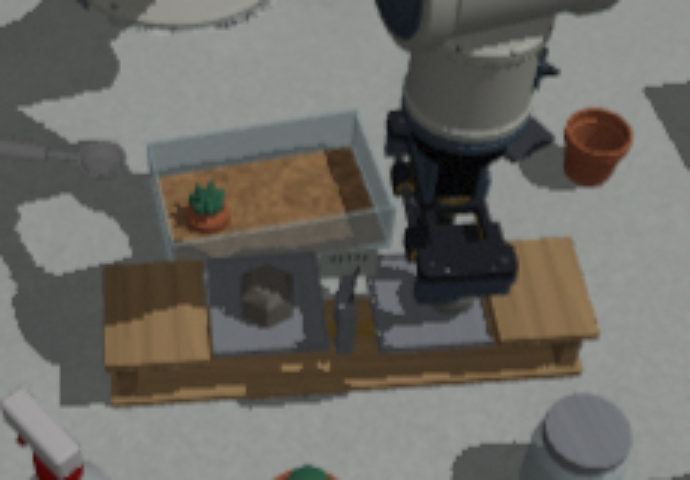

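Call:
carry_out:
  targets:
    - [[-0.0,0,-0.03,0,0,0,0.55],[0,0,-0.05,0,0,0,0.6],[0,0,-0.05,0,0,0,0.62],[0,0,-0.05,0,0,0,0.62]]

```text
clock: 10.85
tcp_pos: [614.7, 128.9, 81.9]
orientation: [[0.119, 0.993, -0.0], [0.993, -0.119, -0.0], [-0.0, -0.0, -1.0]]
contact_force: [0.2, 0.6, -0.3]
gripper_width: 0.622
gripper_force: 0.0
```

```bash
python3 - <<'E'
from h import *
s=robot.snapshot("side");cv2.imwrite("pics/s4.png",cv2.resize(s["color"][110:270,120:320,::-1],None,fx=3.5,fy=3.5))
E
```

```text
(no output)
```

View pics/s4.png

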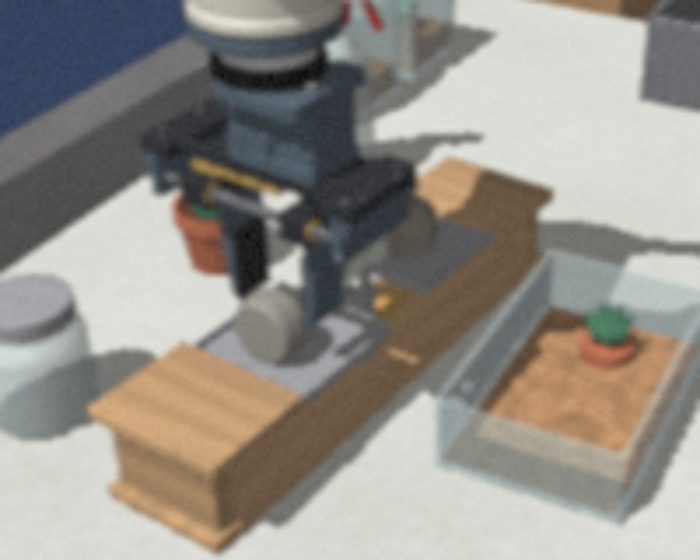

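Call:
carry_out:
  targets:
    - [[0,0,-0.3,0,0,0,0.65],[0,0,-1,0,0,0,0.8],[0,0,-2,0,0,0,1],[0,0,-2.96,0,0,0,1],[0,0,-2.96,0,0,0,1],[0,0,-2.96,0,0,0,1]]

```text
clock: 11.65
tcp_pos: [614.6, 128.9, 230.4]
orientation: [[0.119, 0.993, 0.0], [0.993, -0.119, 0.0], [0.0, 0.0, -1.0]]
contact_force: [-0.6, 1.0, 0.1]
gripper_width: 0.994
gripper_force: 0.0
```

```bash
python3 - <<'E'
from h import *
s=robot.snapshot("wrist")
for r in robot.silhouettes("pebble",s)[:2]:
    m=np.argwhere(r["pixels"]);print(r["p"],m.min(0),m.max(0),ray(s,(m.min(0)+m.max(0))/2,98))
t=robot.snapshot("scene")
a=cv2.resize(s["color"][100:260,180:340,::-1],(480,480),interpolation=2)
b=cv2.resize(t["color"][160:230,190:370,::-1],(800,311)[::1],interpolation=2)[:, :]
o=np.zeros((600,800,3),np.uint8);o[:289,:]=b[:289];o[289:,:311]=cv2.resize(a,(311,311));
u=robot.snapshot("side");o[289:,330:752]=cv2.resize(u["color"][150:266,140:298,::-1],(422,311),interpolation=2)
cv2.imwrite("pics/m.png",o)
E
```

```text
0.69 [143 231] [181 280] [617.77892366 145.24612597  98.        ]
0.45 [129 207] [216 302] [615.43121877 134.38383937  98.        ]
```

View pics/m.png

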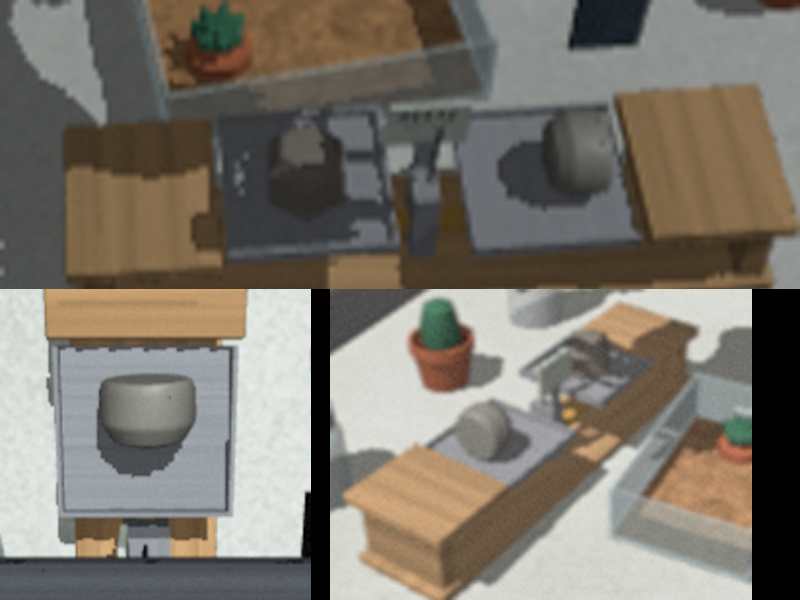

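```bash
python3 - <<'E'
from h import *
s=robot.snapshot("wrist")
g=lambda x,y:(100+(y-289)/1.944,180+x/1.944)
for z in(68,73.5,78.5,83.5):
    print(z,[round(np.linalg.norm(ray(s,g(*a),z)-ray(s,g(*b),z)),1) for a,b in(((57,348),(237,346)),((61,514),(231,514)))])
print("ledge110",np.linalg.norm(ray(s,g(46,338),79)-ray(s,g(247,337),79)))
for z in (85,93.5,103.5): print(z,ray(s,(162,255.5),z),ray(s,(150,255.5),z), [np.round(ray(s,(170,c),z)[0]) for c in(231,280)])
R=np.array(s["extrinsics"])[:3];print(np.round(-R[:,:3].T@R[:,3]),np.round(R[:,:3].T@[0,0,1],2))
E
```

```text
68 [np.float64(102.0), np.float64(102.9)]
73.5 [np.float64(100.4), np.float64(101.3)]
78.5 [np.float64(99.0), np.float64(99.8)]
83.5 [np.float64(97.5), np.float64(98.4)]
ledge110 109.96081572561927
85 [616.977004   143.34319516  85.        ] [618.50298087 156.13512276  85.        ] [np.float64(590.0), np.float64(642.0)]
93.5 [617.15903643 144.65878292  93.5       ] [618.64648022 157.1276962   93.5       ] [np.float64(591.0), np.float64(642.0)]
103.5 [617.37319224 146.20653321 103.5       ] [618.81530299 158.29542965 103.5       ] [np.float64(592.0), np.float64(641.0)]
[624. 195. 422.] [-0.03 -0.24 -0.97]
```

Call:
carry_out:
  targets:
    - [[0,0,0,0,1,0,1],[0,0,0,0,2,0,1],[0,0,0,0,3,0,1],[0,0,0,0,4,0,1],[0,0,0,0,5,0,1],[0,0,0,0,6,0,1],[0,0,0,0,6,0,1]]

```text
clock: 12.78
tcp_pos: [614.3, 127.4, 227.5]
orientation: [[0.066, 0.993, 0.103], [0.494, -0.122, 0.861], [0.867, -0.006, -0.498]]
contact_force: [0.1, -0.7, 0.1]
gripper_width: 1.002
gripper_force: 0.0
```

Call:
carry_out:
  targets:
    - [[0,0,0,0,-2,0,1],[0,0,0,0,-4,0,1],[0,0,0,0,-6,0,1],[0,0,0,0,-8,0,1],[0,0,0,0,-9,0,1],[0,0,0,0,-10,0,1],[0,0,0,0,-11,0,1],[0,0,0,0,-12,0,1],[0,0,0,0,-12,0,1],[0,0,0,0,-12,0,1]]

```text
clock: 14.02
tcp_pos: [616.3, 131.2, 233.3]
orientation: [[0.086, 0.993, -0.079], [0.668, -0.116, -0.735], [-0.739, 0.01, -0.673]]
contact_force: [0.7, -2.2, -0.7]
gripper_width: 1.0
gripper_force: 0.0
```

Call:
carry_out:
  targets:
    - [[0,0,0,0,-1.3,0,1],[0,0,0,0,-1.3,0,1],[0,0,0,0,-1.3,0,1],[0,0,0,0,-1.3,0,1]]

```text
clock: 14.52
tcp_pos: [615.5, 128.5, 232.1]
orientation: [[0.063, 0.993, -0.102], [0.493, -0.119, -0.862], [-0.868, 0.004, -0.497]]
contact_force: [-0.3, 0.4, 1.2]
gripper_width: 0.999
gripper_force: 0.0
```

```bash
python3 -c "
from h import *
st=robot.get_state();print(np.round(st['joints'],1))"
```

```text
[ 30.2  49.9  56.8 -47.9 110.9  35.2]
```

```bash
python3 -c "
from h import *
cmd([612.5,104.6,186])"
```

```text
cmd [ 0.56 -0.01  0.88] wz 0
```

Call:
carry_out:
  targets:
    - [[0,0,0,0,1,0,0.66],[0,0,0,0,2,0,0.66],[0,0,0,0,3,0,0.66],[0,0,0,0,4,0,0.66],[0.2,0,0.3,0,5,0,0.66],[0.4,0,0.6,0,6,0,0.66],[0.56,0,0.88,0,7,0,0.66],[0.56,0,0.88,0,8,0,0.66],[0.56,0,0.88,0,8.5,0,0.66],[0.56,0,0.88,0,8.5,0,0.66]]

```text
clock: 15.78
tcp_pos: [612.5, 102.1, 185.5]
orientation: [[0.112, 0.992, 0.054], [0.903, -0.124, 0.412], [0.416, 0.003, -0.909]]
contact_force: [0.3, -0.7, -0.7]
gripper_width: 0.66
gripper_force: 0.0
```

```bash
python3 -c "
from h import *
cmd([618.5,155,77.3])
s=robot.snapshot('wrist')
for r in robot.silhouettes('pebble',s)[:2]:
    m=np.argwhere(r['pixels']);print(r['p'],m.min(0),m.max(0),ray(s,(m.min(0)+m.max(0))/2,94))
"
```

```text
cmd [ 0.07 -0.02  2.41] wz 0
0.72 [160 227] [204 281] [618.17370061 146.6348606   94.        ]
0.51 [157 201] [238 306] [615.86656907 131.86012781  94.        ]
```

Call:
carry_out:
  targets:
    - [[0.07,0,0.7,0,0,0,0.66],[0.07,0,1.4,0,0,0,0.66],[0.07,0,2.0,0,0,0,0.66],[0.07,0,2.3,0,0,0,0.66],[0.07,0,2.41,0,0,0,0.66],[0.07,0,2.41,0,0,0,0.66]]

```text
clock: 16.62
tcp_pos: [618.7, 157.6, 76.7]
orientation: [[0.107, 0.993, 0.05], [0.903, -0.118, 0.413], [0.416, 0.001, -0.91]]
contact_force: [0.8, -0.2, 0.5]
gripper_width: 0.661
gripper_force: 0.0
```

Call:
carry_out:
  targets:
    - [[0,0,0,0,0,0,0.3],[0,0,0,0,0,0,0.3],[0,0,0,0,0,0,0.3],[0,0,0,0,0,0,0.3]]

```text
clock: 17.12
tcp_pos: [618.9, 157.3, 76.8]
orientation: [[0.108, 0.993, 0.051], [0.903, -0.119, 0.413], [0.416, 0.001, -0.909]]
contact_force: [-0.8, -1.4, 6.8]
gripper_width: 0.548
gripper_force: 30.0
```

Call:
carry_out:
  targets:
    - [[0.1,0,-0.2,0,0,0,0.3],[0.3,0,-0.65,0,0,0,0.3],[0.5,0,-1.09,0,0,0,0.3],[0.66,0,-1.45,0,0,0,0.3],[0.66,0,-1.45,0,-1,0,0.3],[0.66,0,-1.45,0,-2,0,0.3],[0.66,0,-1.45,0,-3,0,0.3],[0.66,0,-1.45,0,-4,0,0.3],[0.66,0,-1.45,0,-5,0,0.3],[0.66,0,-1.45,0,-6,0,0.3]]

```text
clock: 18.38
tcp_pos: [618.6, 158.0, 157.3]
orientation: [[0.099, 0.993, -0.067], [0.806, -0.119, -0.58], [-0.584, 0.003, -0.812]]
contact_force: [0.7, 0.3, -2.7]
gripper_width: 0.549
gripper_force: 30.0
```

Call:
carry_out:
  targets:
    - [[0,0,0,0,-1,0,0.3],[0,0,0,0,-1.6,0,0.3],[0,0,0,0,-1.6,0,0.3],[0,0,0,0,-1.6,0,0.3]]

```text
clock: 18.88
tcp_pos: [618.6, 157.2, 156.4]
orientation: [[0.076, 0.993, -0.093], [0.621, -0.119, -0.774], [-0.78, 0.001, -0.626]]
contact_force: [0.1, -1.3, -1.7]
gripper_width: 0.552
gripper_force: 30.0
```

```bash
python3 - <<'E'
from h import *
s=robot.snapshot("side");a=s["color"][100:250,130:300,::-1]
t=robot.snapshot("scene");b=t["color"][130:240,190:390,::-1]
o=np.zeros((420,800,3),np.uint8);o[:,:400]=cv2.resize(a,(400,353+67));o[:220,400:]=cv2.resize(b,(400,220),interpolation=2)
w=robot.snapshot("wrist");o[220:,400:666]=cv2.resize(w["color"][:,:,::-1],(266,200))
cv2.imwrite("pics/m2.png",o)
R=np.array(robot.get_state()["orientation"]);print(np.degrees(np.arctan2(R[2,0],-R[2,2])))
E
```

```text
-51.28652635867452
```

View pics/m2.png

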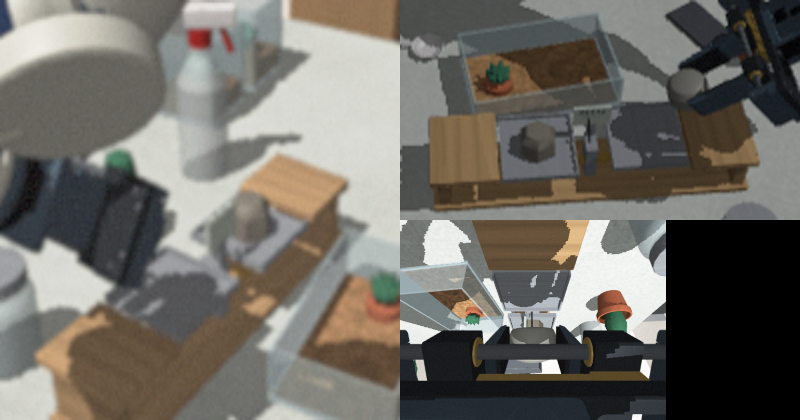

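```bash
python3 -c "
from h import *
cmd([613,112,130])"
```

```text
cmd [-0.14 -0.01  1.04] wz 0
```

Call:
carry_out:
  targets:
    - [[0,0,0,0,0.9,0,0.3],[0,0,0,0,1.8,0,0.3],[-0.07,0,0.5,0,1.8,0,0.3],[-0.14,0,1.04,0,1.8,0,0.3],[-0.14,0,1.04,0,1.8,0,0.3],[-0.14,0,1.04,0,1.8,0,0.3]]

```text
clock: 19.77
tcp_pos: [613.3, 112.9, 129.6]
orientation: [[0.1, 0.993, -0.065], [0.829, -0.119, -0.546], [-0.55, 0.001, -0.835]]
contact_force: [0.4, 0.2, -1.4]
gripper_width: 0.552
gripper_force: 30.0
```

```bash
python3 -c "
from h import *
cmd([613,112,95]);cmd([613,112,89])
R=np.array(robot.get_state()['orientation']);print(np.degrees(np.arctan2(R[2,0],-R[2,2])))
s=robot.snapshot('side')
for r in robot.silhouettes('pebble',s)[:2]:
    m=np.argwhere(r['pixels']);print(r['p'],m.min(0),m.max(0),ray(s,(m.min(0)+m.max(0))/2,146))
"
```

```text
cmd [ 0.36 -0.    0.59] wz 0
cmd [ 0.43 -0.01  0.69] wz 0
-33.36540128599949
```

Call:
carry_out:
  targets:
    - [[0.18,0,0.3,0,0,0,0.3],[0.36,0,0.59,0,0,0,0.3],[0.43,0,0.69,0,0,0,0.3],[0.43,0,0.69,0,0,0,0.3]]

```text
clock: 20.38
tcp_pos: [612.4, 111.6, 87.3]
orientation: [[0.098, 0.993, -0.066], [0.828, -0.119, -0.547], [-0.551, -0.001, -0.834]]
contact_force: [-0.6, 0.1, -1.6]
gripper_width: 0.553
gripper_force: 30.0
```

Call:
carry_out:
  targets:
    - [[0.02,0,0.03,0,0,0,0.3],[0.04,0,0.06,0,0,0,0.3],[0.04,0,0.06,0,0,0,0.3]]

```text
clock: 20.75
tcp_pos: [612.8, 111.7, 84.6]
orientation: [[0.099, 0.993, -0.065], [0.829, -0.119, -0.547], [-0.551, 0.0, -0.835]]
contact_force: [0.5, 0.0, -2.1]
gripper_width: 0.547
gripper_force: 30.0
```

Call:
carry_out:
  targets:
    - [[0.02,0,0.03,0,0,0,0.3],[0.04,0,0.06,0,0,0,0.3],[0.05,0,0.08,0,0,0,0.3],[0.05,0,0.08,0,0,0,0.3]]

```text
clock: 21.25
tcp_pos: [612.8, 111.6, 79.7]
orientation: [[0.099, 0.993, -0.065], [0.829, -0.119, -0.547], [-0.551, 0.0, -0.835]]
contact_force: [0.5, 1.8, 0.4]
gripper_width: 0.548
gripper_force: 30.0
```

```bash
python3 - <<'E'
from h import *
print(robot.get_state()["contact_force"])
s=robot.snapshot("side");a=s["color"][140:240,150:290,::-1]
t=robot.snapshot("scene");b=t["color"][150:240,190:390,::-1]
o=np.zeros((560,800,3),np.uint8);o[:300,:420]=cv2.resize(a,(420,300));o[:200,420:]=cv2.resize(b,(380,200),interpolation=2)
w=robot.snapshot("wrist")["color"][100:260,160:360,::-1];o[300:,420:745]=cv2.resize(w,(325,260))
cv2.imwrite("pics/m3.png",o)
E
```

```text
[0.48151911 1.75188442 0.37106328]
```

Call:
carry_out:
  targets:
    - [[0,0,0,0,0,0,0.58],[0,0,0,0,0,0,0.62],[0,0,0,0,0,0,0.66],[0,0,-0.05,0,0,0,0.66],[0,0,-0.3,0,0,0,0.66],[0,0,-1,0,0,0,0.7],[0,0,-2,0,0,0,0.8],[0,0,-3,0,0,0,1]]

```text
clock: 22.4
tcp_pos: [622.5, 194.9, 207.1]
orientation: [[0.099, 0.993, -0.065], [0.829, -0.119, -0.547], [-0.55, 0.0, -0.835]]
contact_force: [0.1, 0.2, 0.4]
gripper_width: 0.873
gripper_force: 0.0
```

Call:
carry_out:
  targets:
    - [[0,0,0,0,1,0,1],[0,0,0,0,2,0,1],[0,0,0,0,3,0,1],[0,0,0,0,3.34,0,1],[0,0,0,0,3.34,0,1]]

```text
clock: 23.02
tcp_pos: [622.7, 192.7, 206.1]
orientation: [[0.12, 0.993, 0.001], [0.993, -0.12, -0.001], [-0.0, 0.001, -1.0]]
contact_force: [-0.2, 0.4, -0.0]
gripper_width: 1.0
gripper_force: 0.0
```

```bash
python3 - <<'E'
from h import *
s=robot.snapshot("side");a=s["color"][140:240,150:290,::-1]
t=robot.snapshot("scene");b=t["color"][150:240,190:390,::-1]
W=robot.snapshot("wrist");w=W["color"][100:300,160:360,::-1]
for k,S in(("side",s),("scene",t),("wrist",W)):
  for n in("pebble","rock"):
    for r in robot.silhouettes(n,S)[:1]:
      m=np.argwhere(r["pixels"]);print(k,n,round(r["p"],2),m.min(0),m.max(0),np.round(ray(S,(m.min(0)+m.max(0))/2,88)))
o=np.zeros((590,800,3),np.uint8);o[:300,:420]=cv2.resize(a,(420,300));o[300:,:644]=cv2.resize(b,(644,290),interpolation=2)
o[:300,420:720]=cv2.resize(w,(300,300))
cv2.imwrite("pics/m4.png",o)
E
```

```text
side pebble 0.7 [194 190] [213 210] [612. 143.  88.]
side rock 0.84 [165 229] [184 244] [598. -21.  88.]
scene pebble 0.66 [188 306] [207 325] [623. 133.  88.]
scene rock 0.67 [188 306] [207 324] [623. 131.  88.]
wrist pebble 0.87 [208 232] [237 281] [620. 149.  88.]
```

View pics/m4.png

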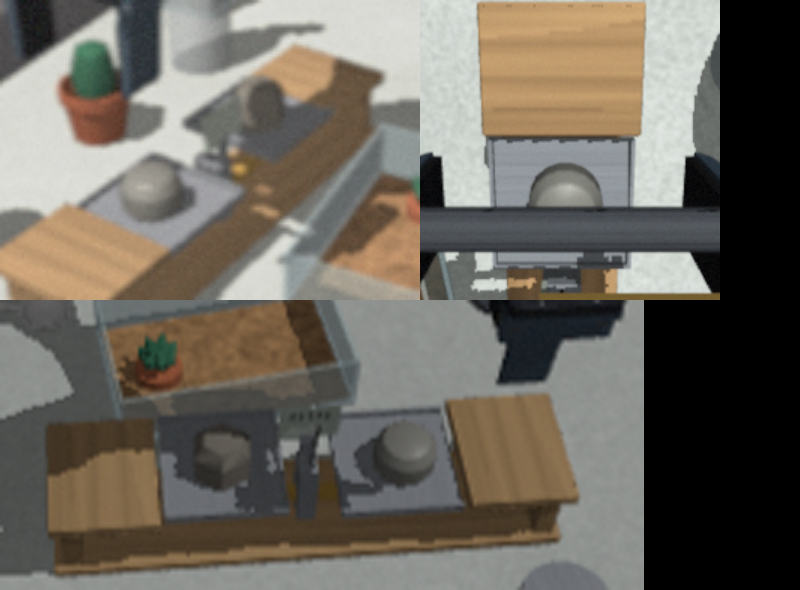

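Call:
carry_out:
  targets:
    - [[-1.1,0,-0.4,0,0,0,1],[-2,0,-0.48,0,0,0,1],[-3.03,0,-0.48,0,0,0,1],[-3.03,0,-0.48,0,0,0,1],[-3.03,0,-0.48,0,0,0,1],[-3.03,0,-0.48,0,0,0,1]]

```text
clock: 24.22
tcp_pos: [604.7, 44.2, 228.9]
orientation: [[0.118, 0.993, -0.0], [0.993, -0.118, -0.0], [-0.0, -0.0, -1.0]]
contact_force: [0.0, 0.0, 0.1]
gripper_width: 0.999
gripper_force: 0.0
```

```bash
python3 -c "
from h import *
for n in 'xy':
  s=robot.snapshot('wrist');save(s,'L'+n+'.png')
import pickle;pickle.dump((s['camera_matrix'],s['extrinsics']),open('L.p','wb'))
for n in('pebble',):
  for r in robot.silhouettes(n,s)[:1]:
    m=np.argwhere(r['pixels']);print(r['p'],m.min(0),m.max(0),np.round(ray(s,(m.min(0)+m.max(0))/2,88),1))
"
```

```text
0.83 [ 59 232] [111 281] [617.8 136.6  88. ]
```

Call:
carry_out:
  targets:
    - [[-1.2,0,0,0,0,0,1],[-2.4,0,0,0,0,0,1],[-2.88,0,0,0,0,0,1],[-2.88,0,0,0,0,0,1],[-2.88,0,0,0,0,0,1]]

```text
clock: 25.0
tcp_pos: [587.6, -98.8, 229.1]
orientation: [[0.118, 0.993, -0.0], [0.993, -0.118, -0.0], [-0.0, -0.0, -1.0]]
contact_force: [0.3, 0.5, 0.5]
gripper_width: 1.004
gripper_force: 0.0
```

```bash
python3 -c "
from h import *
s=robot.snapshot('wrist');save(s,'Rx.png')
import pickle;pickle.dump((s['camera_matrix'],s['extrinsics']),open('R.p','wb'))
for r in robot.silhouettes('rock',s)[:1]:
    m=np.argwhere(r['pixels']);print(r['p'],m.min(0),m.max(0),np.round(ray(s,(m.min(0)+m.max(0))/2,88),1))
for f in('L','R'):
  g=cv2.cvtColor(cv2.imread('pics/'+f+'x.png'),6).astype(int)
  K,E=pickle.load(open(f+'.p','rb'));E=np.array(E)
  print(f)
  for y in(50,65,120,130): print(y,'L',g[y-2:y+3,205:235].mean(0).astype(int).tolist(),'R',g[y-2:y+3,290:325].mean(0).astype(int).tolist())
  for c in (225,300): print('col',c,g[20:160,c-2:c+3].mean(1).astype(int).tolist())
"
```

```text
0.82 [ 67 229] [118 281] [598.5 -13.4  88. ]
L
50 L [170, 141, 118, 180, 180, 180, 182, 181, 181, 181, 182, 180, 176, 176, 177, 177, 177, 176, 179, 183, 183, 183, 184, 183, 185, 186, 185, 184, 183, 178] R [183, 183, 183, 182, 183, 183, 183, 185, 190, 189, 167, 83, 108, 178, 180, 199, 229, 229, 230, 231, 231, 232, 232, 233, 231, 233, 232, 232, 231, 230, 232, 232, 232, 231, 230]
65 L [173, 155, 116, 155, 174, 174, 174, 173, 173, 173, 174, 174, 174, 173, 174, 174, 174, 173, 174, 174, 175, 175, 175, 175, 175, 176, 176, 176, 175, 175] R [179, 179, 178, 178, 179, 180, 178, 178, 179, 180, 156, 88, 134, 178, 189, 219, 233, 234, 233, 231, 229, 229, 229, 230, 231, 229, 228, 229, 230, 232, 234, 235, 236, 236, 234]
120 L [227, 197, 170, 151, 119, 170, 170, 171, 170, 170, 171, 172, 172, 171, 172, 170, 170, 171, 171, 171, 171, 172, 170, 171, 170, 171, 171, 172, 171, 173] R [170, 170, 170, 169, 170, 172, 171, 151, 84, 82, 115, 172, 182, 213, 227, 225, 225, 227, 229, 230, 231, 232, 231, 232, 232, 231, 231, 232, 232, 231, 230, 230, 230, 230, 230]
130 L [224, 206, 171, 159, 121, 142, 170, 172, 169, 16
[... 3682 characters left out ...]
300 [228, 227, 228, 229, 230, 230, 230, 230, 232, 233, 232, 231, 229, 228, 230, 230, 231, 232, 232, 231, 229, 217, 193, 182, 182, 125, 67, 84, 89, 97, 105, 155, 180, 181, 181, 179, 177, 178, 177, 177, 176, 176, 174, 173, 173, 175, 178, 180, 159, 137, 139, 143, 138, 135, 134, 137, 140, 139, 137, 137, 140, 141, 140, 140, 136, 134, 132, 136, 137, 136, 135, 135, 135, 137, 139, 140, 140, 138, 130, 124, 122, 121, 124, 125, 124, 124, 122, 123, 124, 128, 131, 131, 129, 129, 130, 129, 128, 132, 134, 135, 135, 135, 134, 134, 136, 138, 139, 138, 138, 139, 137, 135, 138, 141, 140, 141, 141, 142, 140, 144, 146, 145, 145, 175, 218, 230, 192, 168, 185, 171, 174, 184, 183, 185, 188, 188, 190, 186, 175, 170]
```

Call:
carry_out:
  targets:
    - [[1.2,0.01,0,0,0,0,0.68],[2.4,0.02,0,0,0,0,0.68],[3.6,0.03,0,0,0,0,0.68],[4.74,0.04,0,0,0,0,0.68],[4.74,0.04,0,0,0,0,0.68],[4.74,0.04,0.5,0,0,0,0.68],[4.74,0.04,0.5,0,0,0,0.68]]

```text
clock: 25.98
tcp_pos: [616.3, 135.3, 202.5]
orientation: [[0.118, 0.993, -0.003], [0.993, -0.118, -0.001], [-0.001, -0.003, -1.0]]
contact_force: [0.3, -0.6, 0.0]
gripper_width: 0.682
gripper_force: 0.0
```

```bash
python3 -c "
from h import *
s=robot.snapshot('wrist')
for r in robot.silhouettes('pebble',s)[:1]:
    m=np.argwhere(r['pixels']);p=ray(s,(m.min(0)+m.max(0))/2,85.5);print(r['p'],m.min(0),m.max(0),np.round(p,1));cmd([p[0],p[1],70])
cmd([617.5,136.5,70])
s=robot.snapshot('side')
for r in robot.silhouettes('tank',s)[:1]:
    m=np.argwhere(r['pixels']);print(r['p'],m.min(0),m.max(0))
"
```

```text
0.56 [154 230] [204 282] [617.9 136.8  85.5]
cmd [0.04 0.   2.69] wz 0
cmd [ 0.03 -0.    2.69] wz 0
0.9 [181 243] [259 323]
```

Call:
carry_out:
  targets:
    - [[0.03,0.02,0.9,0,0,0,0.68],[0.03,0.02,1.7,0,0,0,0.68],[0.03,0.02,2.2,0,0,0,0.67],[0.03,0.02,2.5,0,0,0,0.67],[0.03,0.02,2.64,0,0,0,0.67],[0.03,0.02,2.64,0,0,0,0.67]]

```text
clock: 26.92
tcp_pos: [619.1, 136.6, 72.5]
orientation: [[0.119, 0.993, 0.001], [0.993, -0.119, -0.0], [-0.0, 0.001, -1.0]]
contact_force: [0.5, 0.8, 0.1]
gripper_width: 0.667
gripper_force: 0.0
```

Call:
carry_out:
  targets:
    - [[0,0,0,0,0,0,0.3],[0,0,0,0,0,0,0.3],[0,0,0,0,0,0,0.3],[0,0,0,0,0,0,0.3]]

```text
clock: 27.42
tcp_pos: [619.1, 136.7, 72.4]
orientation: [[0.119, 0.993, 0.001], [0.993, -0.119, -0.0], [-0.0, 0.001, -1.0]]
contact_force: [-0.2, 0.4, 5.0]
gripper_width: 0.495
gripper_force: 27.2
```

Call:
carry_out:
  targets:
    - [[0,0,0,0,0,0,0.6],[0,0,0,0,0,0,0.65],[0,0,0.03,0,0,0,0.65],[0,0,0.07,0,0,0,0.65],[0,0,0.07,0,0,0,0.65],[0,0,0.07,0,0,0,0.3],[0,0,0.07,0,0,0,0.3],[0,0,0.07,0,0,0,0.3],[0,0,0.07,0,0,0,0.3]]

```text
clock: 28.55
tcp_pos: [618.8, 136.6, 68.5]
orientation: [[0.119, 0.993, -0.0], [0.993, -0.119, -0.0], [-0.0, 0.0, -1.0]]
contact_force: [-0.6, 0.4, -0.5]
gripper_width: 0.54
gripper_force: 30.0
```

Call:
carry_out:
  targets:
    - [[0,0,-0.1,0,0,0,0.3],[0,0,-0.4,0,0,0,0.3],[0,0,-1.2,0,0,0,0.3],[0,0,-2,0,0,0,0.3],[0,0,-2.4,0,0,0,0.3],[0,0,-2.4,0,0,0,0.3]]

```text
clock: 29.3
tcp_pos: [619.7, 136.8, 190.8]
orientation: [[0.119, 0.993, 0.004], [0.993, -0.119, -0.0], [0.0, 0.004, -1.0]]
contact_force: [-0.2, -0.2, -1.9]
gripper_width: 0.537
gripper_force: 30.0
```

```bash
python3 - <<'E'
from h import *
from scipy.optimize import least_squares
# tank fit by silhouette in side & scene: project tank box hull
def hull(S,q):
    c,s_=np.cos(q[2]),np.sin(q[2]);P=np.array([[q[0]+c*x-s_*y,q[1]+s_*x+c*y,z] for x in(-70,70) for y in(-110,110) for z in(0,60)])
    K=np.array(S["camera_matrix"]);E=np.array(S["extrinsics"]);C=(E[:3,:3]@P.T).T+E[:3,3];u=(K@C.T).T;u=u[:,:2]/u[:,2:]
    m=np.zeros((384*4,512*4),np.uint8);cv2.fillConvexPoly(m,cv2.convexHull((u*4).astype(np.int32)),1);return cv2.resize(m,(512,384),interpolation=cv2.INTER_AREA*0+0)>0
from scipy.optimize import minimize
T=[]
for k in("side","scene"):
    S=robot.snapshot(k)
    for r in robot.silhouettes("tank",S)[:1]:
        print(k,r["p"],np.argwhere(r["pixels"]).min(0),np.argwhere(r["pixels"]).max(0));T.append((S,r["pixels"]))
    for r in robot.silhouettes("pebble",S)[:1]:
        m=np.argwhere(r["pixels"]);print("pebble",r["p"],m.min(0),m.max(0),np.round(ray(S,(m.min(0)+m.max(0))/2,205)))
def f(q): return sum(1-(h&p).sum()/(h|p).sum() for S,p in T for h in [hull(S,q)])
r=minimize(f,[435,20,.06],method="Nelder-Mead",options=dict(initial_simplex=[[435,20,.06],[450,20,.06],[435,35,.06],[435,20,-.1]]))
q=r.x;print(np.round(q,3),r.fun,"spot",q[0]-50*np.sin(q[2]),q[1]+50*np.cos(q[2]))
cmd([q[0]-50*np.sin(q[2]),q[1]+50*np.cos(q[2]),200])
E
```

```text
side 0.71 [182 242] [259 323]
pebble 0.74 [151 185] [169 206] [620. 137. 205.]
scene 0.63 [136 219] [188 302]
pebble 0.68 [161 311] [175 316] [618. 114. 205.]
[4.29346e+02 2.22290e+01 1.50000e-02] 0.0934359926213637 spot 428.59490984300595 72.22306599031467
cmd [-1.73 -3.61 -0.24] wz 0
```

Call:
carry_out:
  targets:
    - [[-0.4,-0.8,0,0,0,0,0.3],[-0.9,-1.8,0,0,0,0,0.3],[-1.4,-2.8,0,0,0,0,0.3],[-1.74,-3.65,0,0,0,0,0.3],[-1.74,-3.65,0,0,0,0,0.3],[-1.74,-3.65,0.8,0,0,0,0.3],[-1.74,-3.65,1.6,0,0,0,0.3],[-1.74,-3.65,1.6,0,0,0,0.3]]

```text
clock: 30.6
tcp_pos: [426.0, 71.9, 106.7]
orientation: [[0.119, 0.993, -0.005], [0.993, -0.119, -0.001], [-0.001, -0.005, -1.0]]
contact_force: [0.3, 0.4, -1.0]
gripper_width: 0.537
gripper_force: 30.0
```

```bash
python3 -c "
from h import *
for k in('side','scene','wrist'):
  S=robot.snapshot(k)
  for n,z in(('pebble',125),('rock',98)):
   for r in robot.silhouettes(n,S)[:1]:
    m=np.argwhere(r['pixels']);print(k,n,r['p'],m.min(0),m.max(0),np.round(ray(S,(m.min(0)+m.max(0))/2,z)))
cmd([428,72,13])
"
```

```text
side pebble 0.32 [153 169] [189 194] [705.  84. 125.]
side rock 0.55 [168 229] [186 244] [584.   5.  98.]
scene pebble 0.49 [141 268] [149 279] [449.  58. 125.]
scene rock 0.82 [191 250] [211 267] [612. -19.  98.]
wrist pebble 0.82 [185 212] [275 299] [429.  71. 125.]
wrist rock 0.68 [268 461] [303 484] [578.  -0.  98.]
cmd [0.   0.   1.92] wz 0
```

Call:
carry_out:
  targets:
    - [[0,0,0.6,0,0,0,0.3],[0,0,1.2,0,0,0,0.3],[0,0,1.6,0,0,0,0.3],[0,0,1.8,0,0,0,0.3],[0,0,1.8,0,0,0,0.3],[0,0,1.8,0,0,0,0.3]]

```text
clock: 31.8
tcp_pos: [427.7, 71.9, 19.2]
orientation: [[0.119, 0.993, 0.001], [0.993, -0.119, -0.0], [-0.0, 0.001, -1.0]]
contact_force: [0.0, 0.6, -1.2]
gripper_width: 0.536
gripper_force: 30.0
```

Stone base is about 10 mm above the cork; lower slowly.

Call:
carry_out:
  targets:
    - [[0,0,0.08,0,0,0,0.3],[0,0,0.14,0,0,0,0.3],[0,0,0.18,0,0,0,0.3],[0,0,0.18,0,0,0,0.3]]

```text
clock: 32.3
tcp_pos: [427.1, 71.9, 9.4]
orientation: [[0.119, 0.993, -0.0], [0.993, -0.119, -0.0], [-0.001, -0.0, -1.0]]
contact_force: [0.1, -0.6, -1.7]
gripper_width: 0.54
gripper_force: 30.0
```

Essentially at the floor; release gently and rise.

Call:
carry_out:
  targets:
    - [[0,0,0,0,0,0,0.58],[0,0,0,0,0,0,0.66],[0,0,0,0,0,0,0.68],[0,0,-0.2,0,0,0,0.68],[0,0,-1,0,0,0,0.68],[0,0,-2,0,0,0,0.68],[0,0,-3,0,0,0,0.8],[0,0,-4,0,0,0,1],[0,0,-4.4,0,0,0,1],[0,0,-4.4,0,0,0,1]]

```text
clock: 33.55
tcp_pos: [427.8, 72.0, 231.3]
orientation: [[0.119, 0.993, 0.003], [0.993, -0.119, -0.0], [0.0, 0.003, -1.0]]
contact_force: [0.3, 0.2, -0.5]
gripper_width: 0.995
gripper_force: 0.0
```

```bash
python3 -c "
from h import *
for k in('side','scene','wrist'):
  S=robot.snapshot(k)
  for n,z in(('pebble',26),('rock',88)):
   for r in robot.silhouettes(n,S)[:2]:
    m=np.argwhere(r['pixels']);print(k,n,round(r['p'],2),m.min(0),m.max(0),np.round(ray(S,(m.min(0)+m.max(0))/2,z)))
"
```

```text
side pebble 0.54 [219 269] [235 288] [430.  67.  26.]
side pebble 0.51 [289 197] [333 233] [443. 359.  26.]
side rock 0.63 [169 230] [186 243] [590.  -7.  88.]
scene pebble 0.52 [155 266] [172 284] [433.  70.  26.]
scene pebble 0.32 [257 257] [290 287] [786. -21.  26.]
scene rock 0.88 [191 250] [211 267] [605. -18.  88.]
scene rock 0.61 [232 343] [275 379] [806. 191.  88.]
wrist pebble 0.87 [145 236] [187 276] [428.  72.  26.]
wrist rock 0.59 [210 388] [237 421] [586.  -1.  88.]
```

```bash
python3 -c "
from plant import robot
print(robot.job_done())"
```

```text
the job is handed in; nothing more can be done
None
```

I found the pebble to be the heavier stone and set it down upright in the tank's empty half, with the rock left on its pan; the pebble tipped onto its side during its slide to the pan, so I lifted it off the pan, righted it and set it back before weighing, then handed the job in at about 34 s.

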